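Shut the burner's gas and set the air damper

ROBOT

A 7-joint arm with a two-finger parallel gripper is mounted at the origin on the work surface. World frame = base frame: x ahead of the robot, y to its left, z up, the work surface at z = 0. Lengths are in m, angles in rad, forces in N, time in s.
With the tool pointing down it reaches from about 0.35 to 0.9 m from the base axis. Payload 8.1 kg.
Tool frame: the origin (TCP) lies midway between the tips of the shut fingers; the grasp point (between the pads) lies 19 mm behind it; x points along the fingers, y is the direction in which the jaws open and shut, and the axes are right-handed (so a half turn about x gives the same grasp; the last joint's range is limited). The gripper opens to 85 mm and grips with 20 to 120 N. Pads are 22 mm wide; open, the fingers measure 114 mm over their backs; the gripper's body (76 mm by 85 mm) begins 54 mm behind the grasp point. The pads swing forward as they close: fully open they stand 13 mm farther back than shut.
Start: joints at [-1.316, 0.434, 0.025, 1.573, -0.012, 1.134, -0.075], TCP at [0.219, 0.585, 0.231] pointing down, gripper open.
Joint ranges: [-2.62, 2.62], [-0.44, 2.09], [-1.27, 1.32], [0.08, 2.57], [-1.32, 4.46], [0.12, 2], [-2.74, 2.74]. Speed limits (rad/s): [2.22, 2.22, 3.01, 3.01, 3.14, 3.14, 3.14].

INTERFACE

Orientations are given as a 3x3 rotation matrix whose columns are the frame's x, y, z axes.
In Python, from workcell import * gives the robot as it stands.
- The arm moves only by the tool servo_tool, never from a script. Its argument "series" is a list that holds one entry, the list of rows, each a list of 7 numbers: the turn, a rotation vector about the tool's x, y, z in degrees, then the shift along the tool's x, y, z in mm, then the opening, from 0 (shut) to 1 (fully open). A call has 1 to 12 rows; each row shifts and turns the commanded pose from where the row before left it, along the tool's axes as they then stand; what a row does not reach is not made up. A row lasts 1/12 s, in which the tool goes at most 41.7 mm and 7.16 degrees, less where a joint would pass 70% of its speed; a pose out of reach is approached as far as the arm can. A call with a gripper value outside its range is refused whole. The fingers move at their own pace and stop on an object; the grip force is fixed at half the most. Time passes only in rows, so rows that do not move let the fingers close. It gives the time, the measured TCP pose, the force and the opening at its end, in the units of the state.
- observe(): the state, without advancing time (a new reading comes with each control period).
- capture(name): name is "side" or "top"; returns a dict with "img" (420x560x3 uint8, red, green, blue), "camera_matrix" (3x3 intrinsics, pixels), "dist" ([k1, k2, p1, p2, k3] as OpenCV has them; the pictures are not rectified), "rvec" (rotation vector, rad) and "tvec" (3), from world to camera coordinates, as OpenCV has them. Camera axes: x right, y down, z forward; pixel columns grow to the right and rows downward; lengths in m; the calibration is good to about 2 mm. A picture is of the moment at which its call begins. There is no depth.
- hand_in(): hands the job in, once; it reports no verdict.
The state is a dict: "t": time; "qpos": joint angles; "qd": joint speeds; "joint_efforts": joint torques, N m; "tcp_pos": TCP position; "eef_rot": TCP orientation; "ft_force": force on the tool from outside, world axes, zero at the start; "moment": the same for the moment, N m; "grip_width": finger opening in m.
Only numpy, scipy, OpenCV 4.12 (cv2) and the standard library are available. Lean on these libraries where they do the work, as an engineer would, in place of code of your own. Each camera call takes 0.05 s, during which the arm holds its last target.

TASK

Shut the burner down for purging: with a fingertip, first push the long lever of the main gas valve clockwise (seen from above) until it is fully shut, square across its pipe. Then push the arm on the round air-damper box round until its tip points straight at the point of the steel index clamped to the rim. Only push: do not lift the arm off its seat, leave the short pilot lever and everything else where it is, and finish with the hand clear.

Things in the scene. Friction and masses are not known exactly. Their poses are not given: they have to be found in the camera images.
- main_valve: main gas valve: a fixed pipe bridge, 160 mm long between its upright ends, 61 mm high, along the body's x axis, with a brass ball valve (radius 24 mm, top at 74 mm) in its middle and a stem up to the lever. Origin on the work surface straight below the lever's upright pivot. It can stand at either of two places, slightly turned. Told from the pilot valve only by its longer lever.
- main_lever (a joint): angle of the main valve's lever (rad). 0 = open: the lever lies over the pipe and points along the body's -x axis (towards the robot); grows as it turns clockwise seen from above; 1.571 (90 degrees) = shut: at its stop, square across the pipe, pointing along the body's +y axis. Stays where it is left; about 2.5 N at 100 mm from the pivot moves it. It starts at 0 to 0.3. Fixed stops at 0 and 1.571.
- main_lever_tip (a point): outer end of the main lever, on its centreline: 150 mm from the pivot, 101 mm above the surface. The lever's black sleeve runs from 40 to 150 mm from the pivot, is 18 mm wide and reaches from 92 to 110 mm above the surface; below it is free space except for the pipe and low bystanders.
- pilot_valve: pilot gas valve, to be left alone: a fixed pipe bridge, 160 mm long between its upright ends, 61 mm high, along the body's x axis, with a brass ball valve (radius 24 mm, top at 74 mm) in its middle and a stem up to the lever. Origin on the work surface straight below the lever's upright pivot. It can stand at either of two places, slightly turned. Its lever is the short one.
- pilot_lever (a joint): angle of the pilot valve's lever (rad), to be left as it is. 0 = open: the lever lies over the pipe and points along the body's -x axis (towards the robot); grows as it turns clockwise seen from above; 1.571 (90 degrees) = shut: at its stop, square across the pipe, pointing along the body's +y axis. Stays where it is left; starts at 0 to 0.2.
- pilot_lever_tip (a point): outer end of the short lever: 85 mm from the pivot, 101 mm above the surface; the lever is 18 mm wide and high.
- damper_box: air-damper box: fixed flat aluminium disc, radius 170 mm, top 30 mm above the surface, with a scale on the side facing the robot and a hub (radius 45 mm to 42 mm height) and spindle (radius 10 mm to 80 mm height). Origin on the surface, on the arm's upright axis.
- damper_arm (a joint): angle of the damper's arm (rad): 0 = it points along the box's -x axis (towards the robot), grows counterclockwise seen from above; stops at -1.3 and 1.3. It starts at -1.1 to -0.5 and the index lies at -0.1 to 0.9. Stays where it is left; about 1.8 N at 100 mm from the axis moves it.
- seat_lift (a joint): how far the arm has been lifted off its seat (m): 0 = seated. Only its weight (about 3 to 4.5 N) holds it down; more than 8 mm is a fault.
- damper_tip (a point): tip of the damper's dark steel arm, 140 mm from the axis, 69 mm above the surface. The arm is a bar 14 mm wide (narrowing from 124 mm outward to the tip), from 60 to 78 mm above the surface; 30 mm of free space lies between it and the disc.
- index_point (a point): inward point of the index, a steel wedge fixed on the rim, up to 76 mm above the surface, 30 mm wide, reaching from 146 to 186 mm from the arm's axis; the arm's tip passes 6 mm inside it. This point lies at the height of the arm, 146 mm from the axis.
- frit_jar: bystander, to be left alone: amber glass jar with a flat metal lid, 66 mm across, 100 mm tall; origin at the centre of its underside
- steel_cup: bystander, to be left alone: open steel cup, 70 mm across, 85 mm tall; origin at the centre of its underside
- wood_block: bystander, to be left alone: wooden block 80 x 50 x 45 mm; origin at the centre of its underside
- wrench: bystander, to be left alone: steel wrench 170 mm long and under 15 mm high lying flat beside the valves; origin at the middle of its length, underneath
- brush: bystander, to be left alone: brush 190 mm long lying flat near the robot; origin at the middle of its length, underneath
- glass_dome: bystander, to be left alone: green glass dome, 44 mm across, 35 mm tall, between the two valves, lower than the levers; origin at the centre of its underside
- wax_puck: bystander, to be left alone: round wax puck, 60 mm across, 28 mm tall; origin at the centre of its underside
There are look-alikes about, which are no part of the job. What is meant by the part that bears index_point is not turquoise, and is the larger of those in its own colour.

How it is judged:
On the way, in this order (a step that is already met when the one before it is completed fails the run):
1. the main gas lever is fully shut (value of joint main_lever above 1.48 rad), for 0.2 s.
2. the damper arm points at the index (horizontal distance between damper_tip and index_point below 0.0135 m), for 0.3 s.
At the end, for the whole second after the job is handed in: Main lever within 5 degrees (0.09 rad) of its shut stop; arm tip within 13.5 mm, seen from above, of the index point (6 mm when in line; about 4.8 degrees), at rest and seated; pilot lever tip moved under 15 mm, each bystander under 25 mm, jar and cup upright (value of joint main_lever above 1.48 rad and horizontal distance between damper_tip and index_point below 0.0135 m and velocity of joint damper_arm between -0.05 and 0.05 rad/s and value of joint seat_lift below 0.004 m and distance of pilot_lever_tip from where it was at the start of the episode below 0.015 m and angle between each of frit_jar, steel_cup's own z axis and vertical below 0.3 rad and not (distance of frit_jar from where it was at the start of the episode above 0.025 m) and not (distance of steel_cup from where it was at the start of the episode above 0.025 m) and not (distance of wood_block from where it was at the start of the episode above 0.025 m) and not (distance of wrench from where it was at the start of the episode above 0.025 m) and not (distance of brush from where it was at the start of the episode above 0.025 m) and not (distance of glass_dome from where it was at the start of the episode above 0.025 m) and not (distance of wax_puck from where it was at the start of the episode above 0.025 m)); the robot touches nothing.
It fails at once if the damper arm is moved before the main gas lever is shut (distance of damper_tip from where it was at the start of the episode above 0.02 m and value of joint main_lever below 1.45 rad).
It fails at once if the damper arm is lifted off its seat (value of joint seat_lift above 0.008 m).
It fails at once if the pilot lever is moved (distance of pilot_lever_tip from where it was at the start of the episode above 0.015 m).
It fails at once if a bystander is moved, lifted or carried (distance of any of frit_jar, steel_cup, wood_block, wrench, brush, glass_dome, wax_puck from where it was at the start of the episode above 0.025 m).
It also fails if it takes over 64 s, if anything falls off the work surface, if the arm or the gripper's body presses on something with over 40 N, if the wrist force passes 120 N, or if a joint passes its speed limit or range.

## Working session

There is one attempt and no reset: what is moved stays moved. The work goes in short steps, Python scripts to look and compute and a tool call to move; the robot and the scene stay as the last step left them, time stands still between calls to the robot, and variables do not carry over. Pictures are saved under pics/ and viewed, and the job is handed in when it is done.

Besides the shell and the picture viewer there is one more tool, called by a JSON object that holds its "api" and its "payload", one argument or row to a line. servo_tool: Moves the arm, as the interface text tells. Its arguments: {"type":"object","properties":{"series":{"type":"array","items":{"type":"array","items":{"type":"array","items":{"type":"number"}}}}},"required":["series"]}

```bash
mkdir -p pics; python3 - <<'E'
from workcell import *
import cv2,numpy as np,pickle
s=observe();print({k:np.round(v,3).tolist() for k,v in s.items()})
for n in("top","side"):
    c=capture(n);pickle.dump(c,open(n+'0.pkl','wb'))
    cv2.imwrite(f'pics/{n}0.png',c['img'][:,:,::-1]);
    R=cv2.Rodrigues(np.array(c['rvec'],float))[0];print(n,c['camera_matrix'],c['dist'],-R.T@np.array(c['tvec']).ravel(),R.round(2).tolist())
E
```

```text
{'t': 0.0, 'qpos': [-1.316, 0.435, 0.025, 1.574, -0.012, 1.134, -0.075], 'qd': [0.001, 0.001, -0.0, 0.001, -0.002, 0.001, 0.0], 'joint_efforts': [0.001, -67.048, 1.026, -31.62, 0.016, 0.013, 0.0], 'tcp_pos': [0.219, 0.585, 0.23], 'eef_rot': [[-0.0, 0.35, 0.937], [-0.002, 0.937, -0.35], [-1.0, -0.002, 0.0]], 'ft_force': [0.736, 0.493, -0.2], 'moment': [0.007, 0.029, 0.047], 'grip_width': 0.085}
top [[505.31773109   0.         283.97517634]
 [  0.         505.31773109 212.28547127]
 [  0.           0.           1.        ]] [-0.0387774  0.         0.         0.         0.       ] [ 0.46395826 -0.04272455  1.30873232] [[0.01, -1.0, -0.01], [-1.0, -0.01, -0.07], [0.07, 0.01, -1.0]]
side [[424.92047016   0.         277.90259784]
 [  0.         424.92047016 209.04393667]
 [  0.           0.           1.        ]] [-0.04721194  0.          0.          0.          0.        ] [ 0.42021185 -1.04725712  0.69382644] [[0.99, -0.13, 0.01], [-0.05, -0.51, -0.86], [0.12, 0.85, -0.51]]
```

View pics/top0.png

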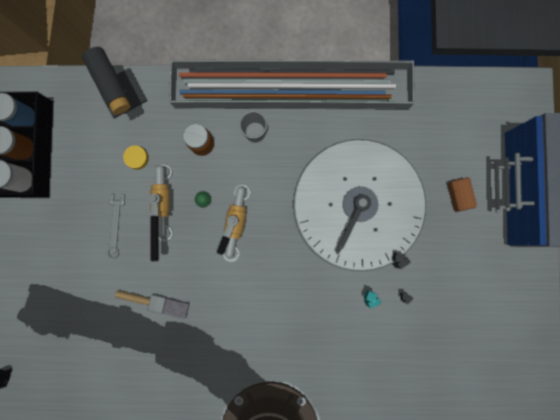

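View pics/side0.png

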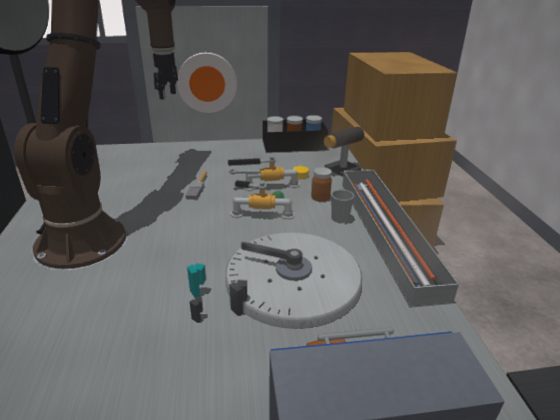

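```bash
cat > h.py <<'E'
import cv2,numpy as np,pickle
def ray(c,p):
    u=cv2.undistortPoints(np.array([[p]],float),c['camera_matrix'],c['dist'])[0,0]
    R=cv2.Rodrigues(np.array(c['rvec'],float))[0];t=np.array(c['tvec'],float).ravel()
    return -R.T@t, R.T@np.array([u[0],u[1],1])
def onz(c,p,z):
    o,d=ray(c,p);return o+d*(z-o[2])/d[2]
def proj(c,P):
    return cv2.projectPoints(np.array([P],float),np.array(c['rvec'],float),np.array(c['tvec'],float),c['camera_matrix'],c['dist'])[0].ravel()
E
python3 - <<'E'
from h import *
t=pickle.load(open('top0.pkl','rb'));im=t['img'][:,:,::-1]
s=pickle.load(open('side0.pkl','rb'));sm=s['img'][:,:,::-1]
cv2.imwrite('pics/a.png',np.clip(1.5*cv2.resize(im[150:280,100:270],None,fx=4.5,fy=4.5,interpolation=2).astype(float),0,255))
cv2.imwrite('pics/b.png',np.clip(1.5*cv2.resize(im[135:310,285:435],None,fx=3.4,fy=3.4,interpolation=2).astype(float),0,255))
cv2.imwrite('pics/c.png',cv2.resize(sm[140:330,170:380],None,fx=3.1,fy=3.1,interpolation=2))
E
```

```text
[ WARN:0@0.189] global loadsave.cpp:1063 imwrite_ Unsupported depth image for selected encoder is fallbacked to CV_8U.
```

View pics/a.png

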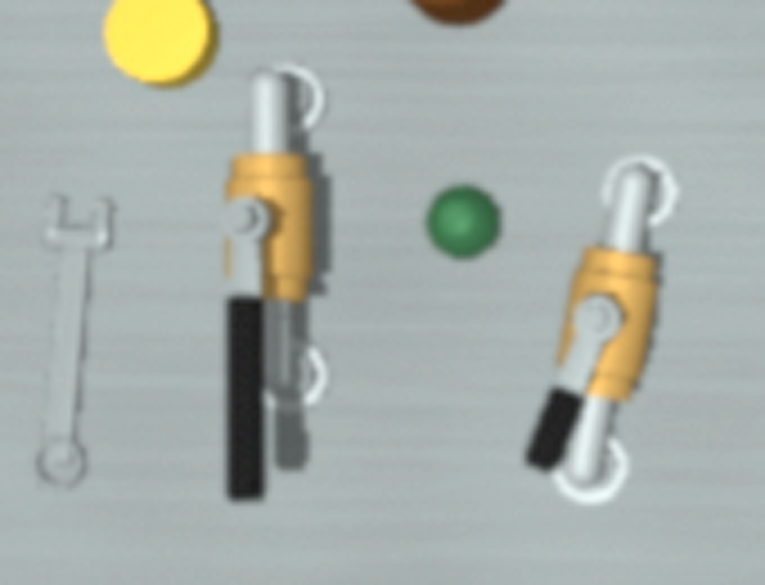

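View pics/b.png

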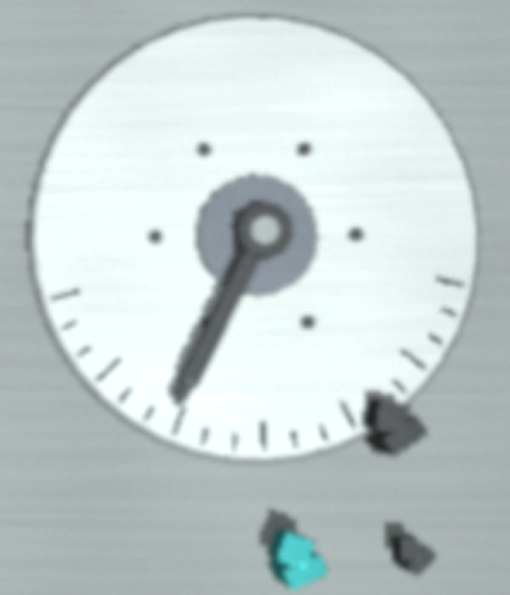

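View pics/c.png

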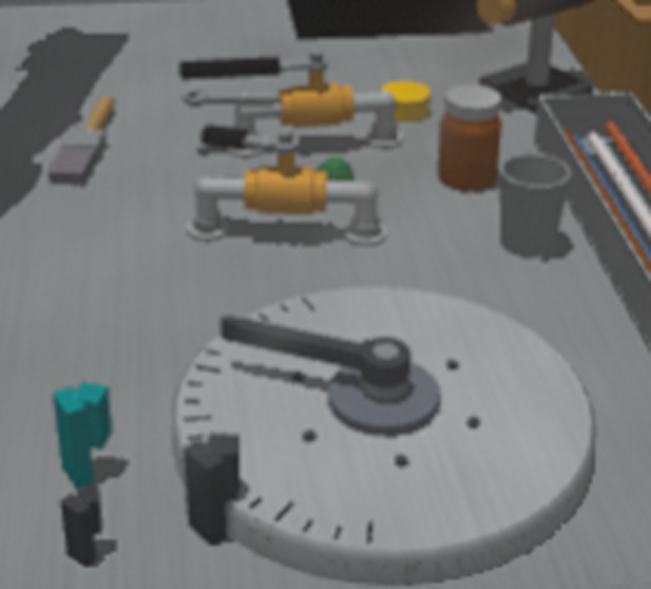

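```bash
python3 - <<'E'
from h import *
t=pickle.load(open('top0.pkl','rb'));im=t['img'][:,:,::-1]
s=pickle.load(open('side0.pkl','rb'));sm=s['img'][:,:,::-1]
a=cv2.resize(im[244:276,384:416],None,fx=12,fy=12,interpolation=0);b=cv2.resize(sm[275:319,224:256],None,fx=12,fy=12,interpolation=0)
a=cv2.copyMakeBorder(a,0,b.shape[0]-a.shape[0],0,10,0)
cv2.imwrite('pics/d.png',np.clip(2.*np.hstack([a,b]).astype(float),0,255).astype(np.uint8))
g=lambda x,y:onz(t,(x/4.5+100-.4,y/4.5+150-.4),.11)
P=g(246,215);T=g(246,498);print('main',P,T,np.linalg.norm(P-T))
P2=g(597,316);T2=g(540,467);print('pilot',P2,T2,np.linalg.norm(P2-T2))
h=lambda x,y,z:onz(t,(x/3.4+285-.35,y/3.4+135-.35),z)
A=h(264,230,.08);D=h(178,399,.078);print('axis',A,'tip',D,np.linalg.norm((A-D)[:2]))
hs=cv2.cvtColor(im,cv2.COLOR_BGR2GRAY)
# disc circle z .03
m=(hs>150).astype(np.uint8);m[:,:285]=0;m[:,435:]=0;m[:130]=0;m[280:]=0
c=max(cv2.findContours(m,0,1)[0],key=cv2.contourArea);c=cv2.convexHull(c)
w=np.array([onz(t,p,.03)[:2] for p in c[:,0,:].astype(float)])
M=np.c_[2*w,np.ones(len(w))];r=np.linalg.lstsq(M,(w**2).sum(1),rcond=None)[0];print('disc',r[:2],np.sqrt(r[2]+r[0]**2+r[1]**2))
# objects
for n,p,z in(('jar',(200,140),.1),('cup',(255,125),.085),('puck',(135,157),.028),('dome',(203,199),.03),('wrench a',(116,197),.01),('wrench b',(113,254),.01),('brushtip',(186,308),.02)):print(n,onz(t,p,z).round(3))
E
```

```text
main [0.58196816 0.2777335  0.11      ] [0.43202678 0.27412195 0.11      ] 0.14998487024279214
pilot [0.52937294 0.08983553 0.11      ] [0.44957538 0.11882195 0.11      ] 0.08489913583450087
axis [ 0.57581318 -0.22377402  0.08      ] tip [ 0.45446879 -0.16216874  0.078     ] 0.1360870049655852
disc [ 0.57542975 -0.22415843] 0.16307816378102277
jar [0.724 0.172 0.1  ]
cup [0.765 0.04  0.085]
puck [0.694 0.352 0.028]
dome [0.586 0.174 0.03 ]
wrench a [0.592 0.405 0.01 ]
wrench b [0.445 0.408 0.01 ]
brushtip [0.31  0.214 0.02 ]
```

View pics/d.png

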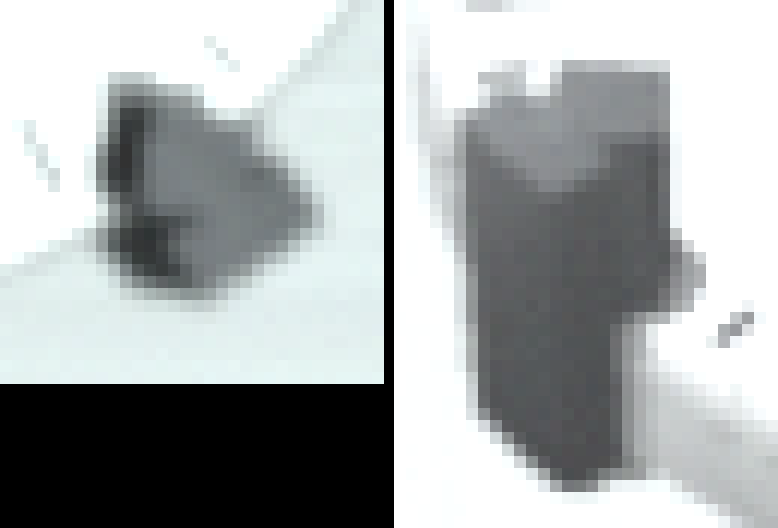

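```bash
python3 - <<'E'
from h import *
t=pickle.load(open('top0.pkl','rb'));s=pickle.load(open('side0.pkl','rb'))
A=np.array([.5757,-.224])
def pr(n,w):
    d=w[:2]-A;print(n,w[:2].round(4),'r',np.hypot(*d).round(4),'ang',np.arctan2(-d[1],-d[0]).round(3))
for p in((478,80),(545,98),(668,70),(668,130),(555,190),(470,120),(530,65)): pr(('s',p),onz(s,((p[0]-394)/12+224-.5,p[1]/12+275-.5),.076))
for p in((110,85),(130,80),(145,105),(200,95),(315,215),(205,290),(140,190),(180,215),(110,250),(255,125)): pr(('t',p),onz(t,(p[0]/12+384-.5,p[1]/12+244-.5),.076))
E
python3 - <<'E'
import sys;sys.path.insert(0,'.')
from h import *
t=pickle.load(open('top0.pkl','rb'));s=pickle.load(open('side0.pkl','rb'))
a=cv2.resize(t['img'][283:310,360:416,::-1],None,fx=10,fy=10,interpolation=0);b=cv2.resize(s['img'][258:303,183:212,::-1],None,fx=8,fy=8,interpolation=0)
a=cv2.copyMakeBorder(a,0,b.shape[0]-a.shape[0],0,10,0)
cv2.imwrite('pics/e.png',np.clip(2.*np.hstack([a,b]).astype(float),0,255).astype(np.uint8))
E
```

```text
('s', (478, 80)) [ 0.4183 -0.3116] r 0.1801 ang 0.508
('s', (545, 98)) [ 0.4304 -0.318 ] r 0.1731 ang 0.574
('s', (668, 70)) [ 0.4534 -0.3126] r 0.151 ang 0.627
('s', (668, 130)) [ 0.4523 -0.3294] r 0.1623 ang 0.707
('s', (555, 190)) [ 0.431  -0.3435] r 0.1876 ang 0.69
('s', (470, 120)) [ 0.4164 -0.3226] r 0.1873 ang 0.555
('s', (530, 65)) [ 0.428  -0.3083] r 0.1701 ang 0.519
('t', (110, 85)) [ 0.4587 -0.2979] r 0.1384 ang 0.563
('t', (130, 80)) [ 0.4597 -0.302 ] r 0.1398 ang 0.592
('t', (145, 105)) [ 0.4547 -0.305 ] r 0.1456 ang 0.59
('t', (200, 95)) [ 0.4568 -0.3162] r 0.1505 ang 0.659
('t', (315, 215)) [ 0.4326 -0.3393] r 0.1838 ang 0.678
('t', (205, 290)) [ 0.4174 -0.3169] r 0.1835 ang 0.531
('t', (140, 190)) [ 0.4375 -0.3038] r 0.1596 ang 0.524
('t', (180, 215)) [ 0.4325 -0.3119] r 0.168 ang 0.551
('t', (110, 250)) [ 0.4254 -0.2977] r 0.1674 ang 0.456
('t', (255, 125)) [ 0.4507 -0.3273] r 0.1621 ang 0.691
```

View pics/e.png

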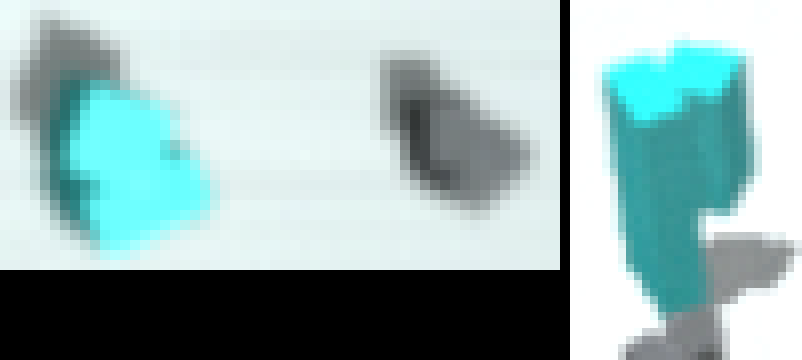

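{"api": "servo_tool", "payload": {
  "series": [
    [[0,0,0,0,-10,15,0],[0,0,0,0,-20,28,0],[0,0,0,0,-20,28,0],[0,0,0,0,-20,28,0],[0,0,0,0,-20,28,0],[0,0,0,0,-20,28,0],[0,0,0,0,-20,28,0],[0,0,0,0,-20,28,0],[0,0,0,0,-20,28,0],[0,0,0,0,-20,28,0],[0,0,0,0,-20,28,0],[0,0,0,0,-20,28,0]]
  ]
}}

```text
t: 1.1
tcp_pos: [0.4413, 0.2552, 0.2312]
eef_rot: [[-0.0, 0.35, 0.937], [-0.0, 0.937, -0.35], [-1.0, -0.0, -0.0]]
ft_force: [0.8, 0.3, -0.6]
grip_width: 0.0001
```

```bash
python3 - <<'E'
from h import *
t=pickle.load(open('top0.pkl','rb'))
g=lambda x,y,z:onz(t,(x/4.5+100-.4,y/4.5+150-.4),z)
a=g(288,97,0);b=g(292,375,0);print(a,b)
# ball valve body ends at z~.05, pipe upper visible end
print(g(268,80,.055),g(285,385,.03))
a=g(640,190,0);b=g(590,465,0);print('pilot',a,b)
E
```

```text
[0.6620121  0.28427739 0.        ] [0.5001082  0.27809588 0.        ]
[0.66322568 0.28202205 0.055     ] [0.49361022 0.27458935 0.03      ]
pilot [0.6086084  0.07807659 0.        ] [0.44961718 0.1048731  0.        ]
```

{"api": "servo_tool", "payload": {
  "series": [
    [[-6.5,0,0,0,0,0,0],[-6.5,0,0,0,0,0,0],[-6,0,0,0,0,0,0],[0,0,0,0,-15,12,0],[0,0,0,0,-18,13,0],[0,0,0,0,0,0,0]]
  ]
}}

```text
t: 1.6
tcp_pos: [0.4671, 0.2191, 0.2311]
eef_rot: [[0.001, 0.031, 1.0], [-0.002, 1.0, -0.031], [-1.0, -0.002, 0.001]]
ft_force: [0.2, -0.0, 0.4]
grip_width: 0.0002
```

{"api": "servo_tool", "payload": {
  "series": [
    [[0,0,0,25,0,0,0],[0,0,0,30,0,0,0],[0,0,0,30,0,0,0],[0,0,0,30,0,0,0],[0,0,0,20,0,0,0],[0,0,0,14,0,0,0],[0,0,0,0,0,0,0]]
  ]
}}

```text
t: 2.18
tcp_pos: [0.4629, 0.2222, 0.0794]
eef_rot: [[-0.005, 0.026, 1.0], [-0.003, 1.0, -0.026], [-1.0, -0.003, -0.005]]
ft_force: [-0.5, 0.1, 0.9]
grip_width: -0.0
```

```bash
cat > snap.py <<'E'
import sys
from workcell import *
from h import *
k=sys.argv[1]
o=[]
for n in("top","side"):
    c=capture(n);pickle.dump(c,open(n+k+'.pkl','wb'));o.append(c['img'][:,:,::-1])
a=o[0][120:300,90:440];b=o[1][100:330,130:400]
a=cv2.resize(a,None,fx=2.2,fy=2.2);cv2.imwrite(f'pics/t{k}.png',np.clip(1.4*a.astype(float),0,255).astype(np.uint8));cv2.imwrite(f'pics/s{k}.png',cv2.resize(b,None,fx=2,fy=2))
s=observe();print(s['t'],s['tcp_pos'].round(4) if hasattr(s['tcp_pos'],'round') else s['tcp_pos'],np.round(s['ft_force'],1))
E
python3 snap.py 1
```

```text
2.2833 [0.4647 0.2231 0.0822] [ 0.9 -0.1 -0.1]
```

View pics/s1.png

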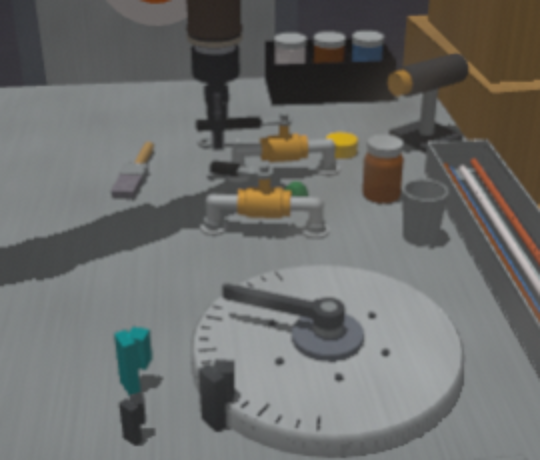

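View pics/t1.png

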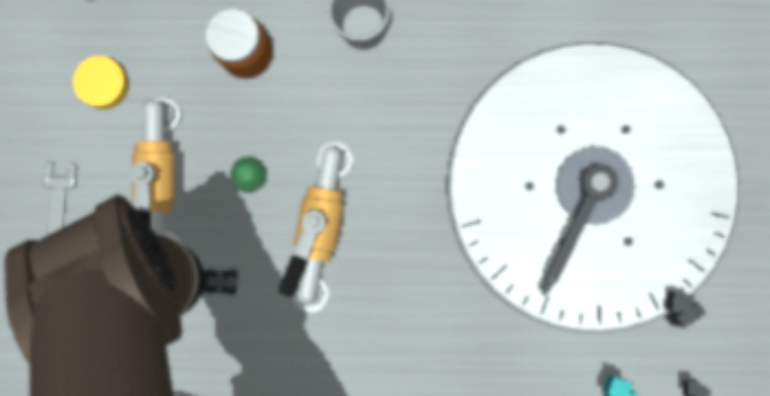

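{"api": "servo_tool", "payload": {
  "series": [
    [[0,0,0,0,10,0,0],[0,0,0,0,10,0,0],[0,0,0,0,7,0,0],[0,0,0,0,5,0,0],[5,0,0,0,10,-2,0],[5,0,0,0,10,-2,0],[5,0,0,0,10,-2,0],[5,0,0,0,10,-2,0],[5,0,0,0,10,-2,0],[0,0,0,0,0,0,0]]
  ]
}}

```text
t: 3.12
tcp_pos: [0.466, 0.3085, 0.0826]
eef_rot: [[0.001, 0.448, 0.894], [0.001, 0.894, -0.448], [-1.0, 0.001, 0.0]]
ft_force: [-0.3, 0.9, -0.3]
grip_width: 0.0003
```

```bash
python3 snap.py 2
```

```text
3.2167 [0.4658 0.3064 0.0824] [-0.2 -0.3 -0.5]
```

View pics/s2.png

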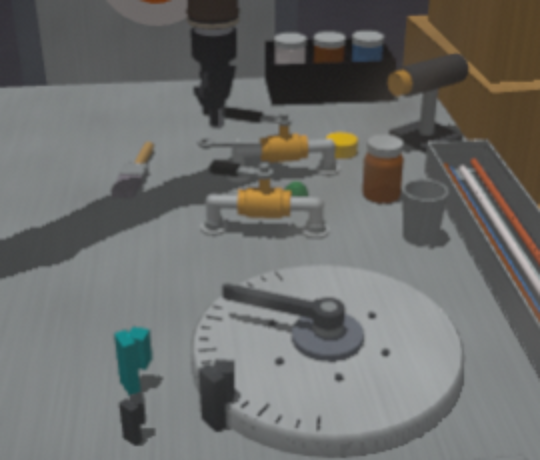

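{"api": "servo_tool", "payload": {
  "series": [
    [[5,0,0,0,10,-2,0],[5,0,0,0,10,-2,0],[5,0,0,0,10,-2,0],[5,0,0,0,10,-2,0],[5,0,0,0,10,-2,0],[5,0,0,0,10,-2,0],[5,0,0,0,10,-2,0],[5,0,0,0,10,-2,0],[5,0,0,0,10,-2,0],[0,0,0,0,0,0,0]]
  ]
}}

```text
t: 4.05
tcp_pos: [0.5184, 0.3791, 0.0822]
eef_rot: [[0.0, 0.949, 0.316], [-0.0, 0.316, -0.949], [-1.0, 0.0, 0.0]]
ft_force: [0.6, -0.7, 0.5]
grip_width: 0.0
```

```bash
python3 snap.py 3
```

```text
4.15 [0.5175 0.3783 0.0821] [-1.1  0.3 -0.1]
```

View pics/s3.png

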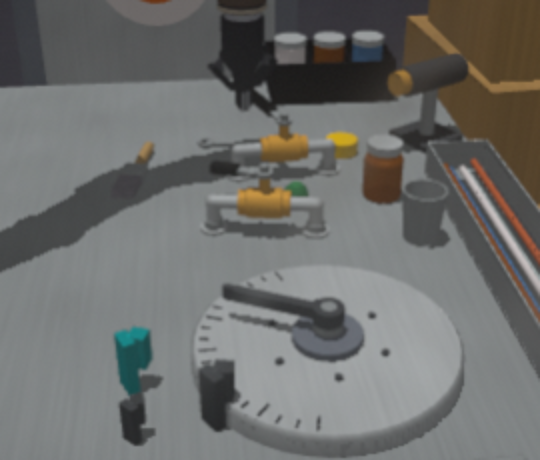

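{"api": "servo_tool", "payload": {
  "series": [
    [[5,0,0,0,10,-2,0],[5,0,0,0,10,-2,0],[5,0,0,0,10,-2,0],[2,0,0,0,5,0,0],[0,0,0,0,4,0,0],[0,0,0,0,0,0,0]]
  ]
}}

```text
t: 4.65
tcp_pos: [0.5531, 0.3921, 0.082]
eef_rot: [[-0.002, 1.0, 0.031], [0.0, 0.031, -1.0], [-1.0, -0.002, -0.0]]
ft_force: [-3.4, 2.0, 0.0]
grip_width: 0.0001
```

{"api": "servo_tool", "payload": {
  "series": [
    [[0,0,0,0,2,0,0],[0,0,0,0,0,0,0],[0,0,0,0,0,0,0]]
  ]
}}

```text
t: 4.9
tcp_pos: [0.5532, 0.3922, 0.082]
eef_rot: [[-0.005, 1.0, 0.031], [-0.0, 0.031, -1.0], [-1.0, -0.005, -0.0]]
ft_force: [-9.6, 0.2, 3.8]
grip_width: -0.0001
```

{"api": "servo_tool", "payload": {
  "series": [
    [[0,0,0,0,2,0,0],[0,0,0,0,0,0,0],[0,0,0,0,0,0,0]]
  ]
}}

```text
t: 5.15
tcp_pos: [0.5533, 0.3922, 0.0819]
eef_rot: [[-0.009, 0.999, 0.031], [-0.001, 0.031, -1.0], [-1.0, -0.009, 0.0]]
ft_force: [-16.1, -1.3, 10.6]
grip_width: -0.0001
```

{"api": "servo_tool", "payload": {
  "series": [
    [[0,0,0,0,2,0,0],[0,0,0,0,0,0,0],[0,0,0,0,0,0,0]]
  ]
}}

```text
t: 5.4
tcp_pos: [0.5535, 0.3921, 0.0818]
eef_rot: [[-0.012, 0.999, 0.032], [-0.001, 0.032, -0.999], [-1.0, -0.012, 0.001]]
ft_force: [-23.7, -3.3, 15.9]
grip_width: 0.0001
```

{"api": "servo_tool", "payload": {
  "series": [
    [[0,0,0,0,-6,0,0],[0,0,0,0,-14,0,0],[0,0,0,0,-20,0,0],[0,0,0,-20,-5,0,0],[0,0,0,-30,0,0,0],[0,0,0,-35,0,0,0],[0,0,0,-35,0,0,0],[0,0,0,0,0,0,0]]
  ]
}}

```text
t: 6.07
tcp_pos: [0.5188, 0.3918, 0.2098]
eef_rot: [[0.009, 1.0, 0.028], [0.007, 0.028, -1.0], [-1.0, 0.009, -0.006]]
ft_force: [1.7, 0.7, 0.8]
grip_width: 0.0001
```

```bash
python3 snap.py 4
```

```text
6.1667 [0.5163 0.391  0.2042] [ 1.   1.  -0.1]
```

View pics/s4.png

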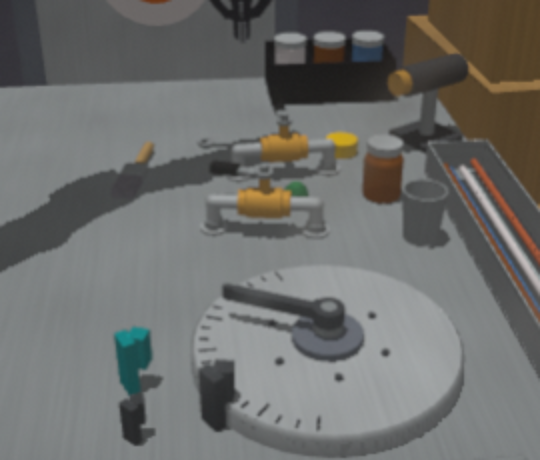

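View pics/t4.png

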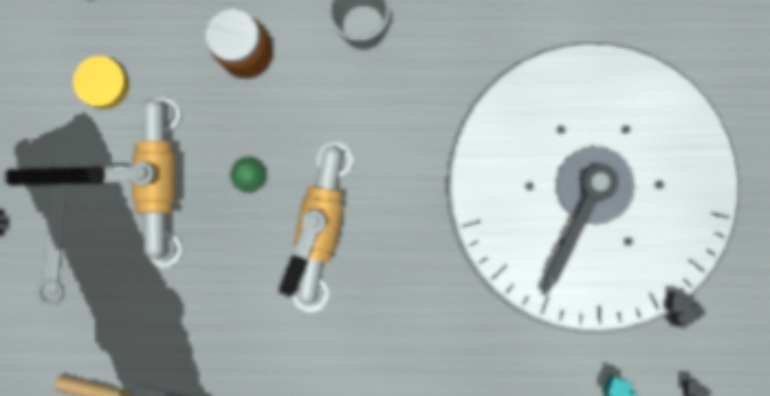

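{"api": "servo_tool", "payload": {
  "series": [
    [[0,0,0,0,-2,20,0],[0,0,0,0,-2,35,0],[0,0,0,0,-2,35,0],[0,0,0,0,-2,35,0],[0,0,0,0,-2,35,0],[0,0,0,0,-2,35,0],[0,0,0,0,-2,35,0],[0,0,0,0,-2,35,0],[0,0,0,0,-2,35,0],[0,0,0,0,-2,35,0],[0,0,0,0,-2,35,0],[0,0,0,0,0,0,0]]
  ]
}}

```text
t: 7.17
tcp_pos: [0.5013, 0.0126, 0.2018]
eef_rot: [[-0.001, 1.0, 0.019], [-0.003, 0.019, -1.0], [-1.0, -0.001, 0.003]]
ft_force: [-0.3, -0.8, -0.7]
grip_width: -0.0001
```

{"api": "servo_tool", "payload": {
  "series": [
    [[0,0,0,0,-1,35,0],[0,0,0,0,-1,35,0],[-6.8,0,0,0,0,0,0],[-6.8,0,0,0,0,0,0],[-6.8,0,0,0,0,0,0],[-6.8,0,0,0,0,0,0],[-6.8,0,0,0,0,0,0],[-6.8,0,0,0,0,0,0],[-6.8,0,0,0,0,0,0],[-6.8,0,0,0,0,0,0],[-6.8,0,0,0,0,0,0],[0,0,0,0,0,0,0]]
  ]
}}

```text
t: 8.17
tcp_pos: [0.5018, -0.0494, 0.2013]
eef_rot: [[-0.002, 0.452, 0.892], [-0.0, 0.892, -0.452], [-1.0, -0.001, -0.001]]
ft_force: [0.4, 0.3, -0.5]
grip_width: 0.0
```

{"api": "servo_tool", "payload": {
  "series": [
    [[0,0,0,0,-24,13,0],[0,0,0,0,-24,13,0],[0,0,0,0,-22,13,0],[0,0,0,0,0,0,0],[0,0,0,30,0,0,0],[0,0,0,30,0,0,0],[0,0,0,25,0,0,0],[0,0,0,15,0,0,0],[0,0,0,0,0,0,0]]
  ]
}}

```text
t: 8.92
tcp_pos: [0.5025, -0.1285, 0.0988]
eef_rot: [[-0.007, 0.461, 0.887], [0.001, 0.888, -0.461], [-1.0, -0.003, -0.006]]
ft_force: [0.2, -0.3, -0.5]
grip_width: 0.0
```

```bash
python3 snap.py 5
```

```text
9.0167 [ 0.5048 -0.1293  0.102 ] [ 0.4 -0.1  0.8]
```

View pics/s5.png

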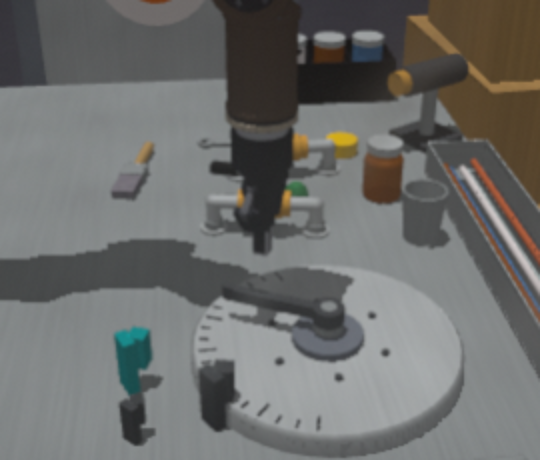

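{"api": "servo_tool", "payload": {
  "series": [
    [[0,0,0,25,0,0,0],[0,0,0,17,0,0,0],[0,0,0,8,0,0,0],[0,0,0,0,-10,0,0],[0,0,0,0,-10,0,0],[0,0,0,0,-5,0,0],[0,0,0,0,-3,0,0],[0,0,0,0,-3,0,0],[0,0,0,0,0,0,0]]
  ]
}}

```text
t: 9.77
tcp_pos: [0.4911, -0.1579, 0.053]
eef_rot: [[0.001, 0.46, 0.888], [-0.0, 0.888, -0.46], [-1.0, 0.0, 0.001]]
ft_force: [0.5, -0.1, 0.3]
grip_width: -0.0002
```

{"api": "servo_tool", "payload": {
  "series": [
    [[-3,0,0,0,-5.5,-1,0],[-3,0,0,0,-5.5,-1,0],[-3,0,0,0,-5.5,-1,0],[-3,0,0,0,-5.5,-1,0],[-3,0,0,0,-5.5,-1,0],[-3,0,0,0,-5.5,-1,0],[-3,0,0,0,-5.5,-1,0],[-3,0,0,0,-5.5,-1,0],[-3,0,0,0,-5.5,-1,0],[-3,0,0,0,-5.5,-1,0],[0,0,0,0,0,0,0]]
  ]
}}

```text
t: 10.68
tcp_pos: [0.4686, -0.2081, 0.0526]
eef_rot: [[0.001, -0.049, 0.999], [-0.0, 0.999, 0.049], [-1.0, -0.0, 0.001]]
ft_force: [-0.5, 0.4, 0.3]
grip_width: -0.0001
```

```bash
python3 snap.py 6
```

```text
10.7833 [ 0.4688 -0.2074  0.0525] [ 0.   0.2 -0.3]
```

View pics/s6.png

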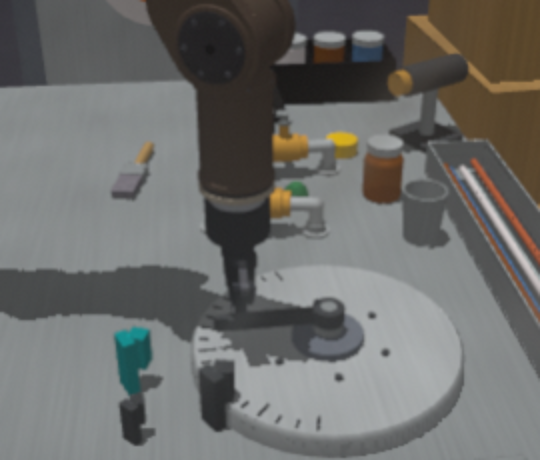

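View pics/t6.png

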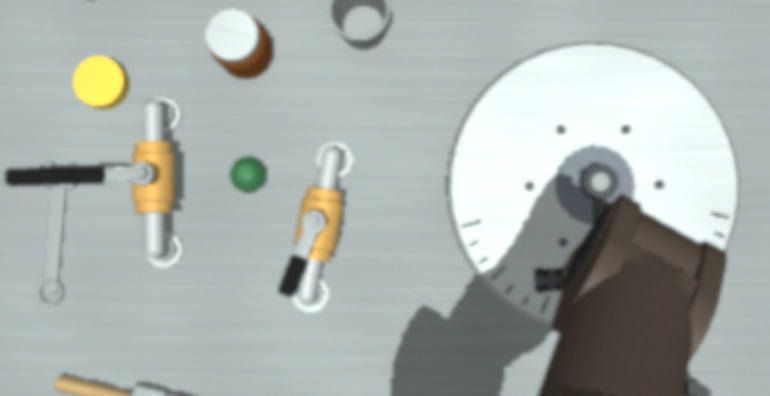

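{"api": "servo_tool", "payload": {
  "series": [
    [[-3,0,0,0,-5.5,-1,0],[-3,0,0,0,-5.5,-1,0],[-3,0,0,0,-5.5,-1,0],[-3,0,0,0,-5.5,-1,0],[-3,0,0,0,-5.5,-1,0],[-3,0,0,0,-5.5,-1,0],[-3,0,0,0,-5.5,-1,0],[-3,0,0,0,-4,-1,0],[0,0,0,0,0,0,0]]
  ]
}}

```text
t: 11.53
tcp_pos: [0.4702, -0.2506, 0.0523]
eef_rot: [[-0.0, -0.45, 0.893], [0.0, 0.893, 0.45], [-1.0, 0.0, -0.0]]
ft_force: [-1.5, 1.0, 0.9]
grip_width: -0.0004
```

```bash
python3 snap.py 7; python3 - <<'E'
from h import *
s=pickle.load(open('side7.pkl','rb'))
cv2.imwrite('pics/f.png',cv2.resize(s['img'][230:330,190:320,::-1],None,fx=6,fy=6,interpolation=2))
E
```

```text
11.6333 [ 0.4703 -0.2501  0.0523] [ 1.   0.  -1.1]
```

View pics/f.png

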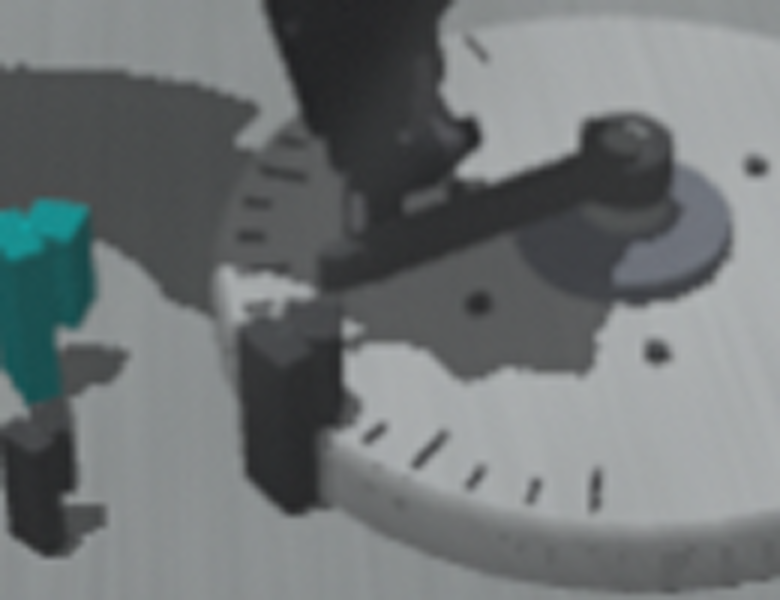

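```bash
python3 - <<'E'
from h import *
s=pickle.load(open('side7.pkl','rb'));A=np.array([.5757,-.224])
for p,z in(((322,262),.078),((322,285),.06),((322,273),.069)):
    w=onz(s,(p[0]/6+190-.4,p[1]/6+230-.4),z);d=w[:2]-A;print(w,np.hypot(*d),np.arctan2(-d[1],-d[0]))
for th in(.45,.5,.55,.61):
    for r,z in((.14,.069),(.146,.076)):
        P=[A[0]-r*np.cos(th),A[1]-r*np.sin(th),z];print(th,r,((proj(s,P)-[190-.4,230-.4])*6).round(0))
E
```

```text
[ 0.44797349 -0.28960079  0.078     ] 0.14358804404078512 0.47447114670762164
[ 0.44795923 -0.28132634  0.06      ] 0.1400143326122923 0.42183133791931565
[ 0.44798757 -0.28510849  0.069     ] 0.1415793497231539 0.4462880223529118
0.45 0.14 [326. 272.]
0.45 0.146 [312. 263.]
0.5 0.14 [336. 282.]
0.5 0.146 [322. 274.]
0.55 0.14 [346. 292.]
0.55 0.146 [333. 284.]
0.61 0.14 [360. 303.]
0.61 0.146 [347. 295.]
```

{"api": "servo_tool", "payload": {
  "series": [
    [[-3,0,0,0,-5.5,-1,0],[-3,0,0,0,-5.5,-1,0],[-2,0,0,0,-3.5,-1,0],[-1,0,0,0,-2,0,0],[0,0,0,0,0,0,0],[0,0,0,0,0,0,0]]
  ]
}}

```text
t: 12.13
tcp_pos: [0.4757, -0.2658, 0.0522]
eef_rot: [[-0.0, -0.582, 0.813], [0.0, 0.813, 0.582], [-1.0, 0.0, -0.0]]
ft_force: [-0.5, 0.3, 0.6]
grip_width: -0.0002
```

```bash
python3 snap.py 8; python3 - <<'E'
from h import *
s=pickle.load(open('side8.pkl','rb'))
cv2.imwrite('pics/g.png',cv2.resize(s['img'][230:330,190:320,::-1],None,fx=6,fy=6,interpolation=2))
E
```

```text
12.2333 [ 0.4758 -0.2659  0.0523] [-1.3  0.7  0. ]
```

View pics/g.png

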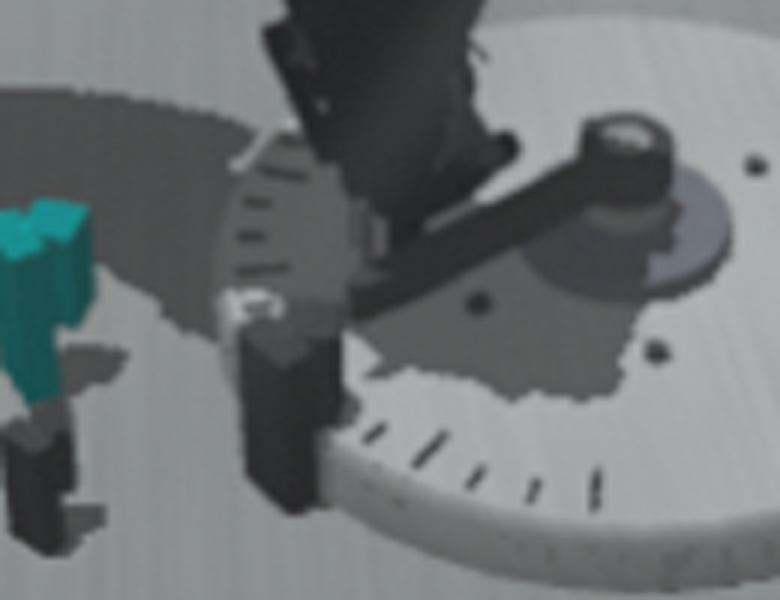

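{"api": "servo_tool", "payload": {
  "series": [
    [[0,0,0,0,4,0,0],[0,0,0,0,12,0,0],[0,0,0,0,20,0,0],[0,0,0,-15,10,0,0],[0,0,0,-35,0,0,0],[0,0,0,-35,0,0,0],[0,0,0,-35,0,0,0],[0,0,0,-35,0,0,0],[0,0,0,0,35,0,0],[0,0,0,0,40,0,0],[0,0,0,0,40,0,0],[0,0,0,0,40,0,0]]
  ]
}}

```text
t: 13.23
tcp_pos: [0.3573, -0.1016, 0.2074]
eef_rot: [[0.001, -0.583, 0.813], [-0.0, 0.813, 0.583], [-1.0, -0.001, 0.001]]
ft_force: [0.8, 0.8, 0.5]
grip_width: 0.0003
```

{"api": "servo_tool", "payload": {
  "series": [
    [[0,0,0,0,30,-15,0],[0,0,0,0,30,-15,0],[0,0,0,0,30,-15,0],[0,0,0,0,30,-15,0],[0,0,0,0,30,-15,0],[0,0,0,0,0,0,0]]
  ]
}}

```text
t: 13.73
tcp_pos: [0.2046, -0.0236, 0.2063]
eef_rot: [[-0.002, -0.584, 0.811], [-0.001, 0.811, 0.584], [-1.0, 0.001, -0.002]]
ft_force: [-0.7, -1.0, -0.3]
grip_width: 0.0003
```

```bash
python3 snap.py 9; python3 - <<'E'
from h import *
t=pickle.load(open('top9.pkl','rb'))
cv2.imwrite('pics/i.png',np.clip(1.6*cv2.resize(t['img'][190:280,330:430,::-1],None,fx=6,fy=6,interpolation=2).astype(float),0,255).astype(np.uint8))
A=np.array([.5757,-.224])
for th in(.5,.55,.6,.65):
    P=[A[0]-.14*np.cos(th),A[1]-.14*np.sin(th),.078];print(th,((proj(t,P)-[330-.4,190-.4])*6).round(0))
E
```

```text
13.8333 [ 0.2096 -0.0246  0.2075] [ 0.4  0.2 -0. ]
0.5 [363. 380.]
0.55 [378. 372.]
0.6 [392. 362.]
0.65 [406. 352.]
```

View pics/i.png

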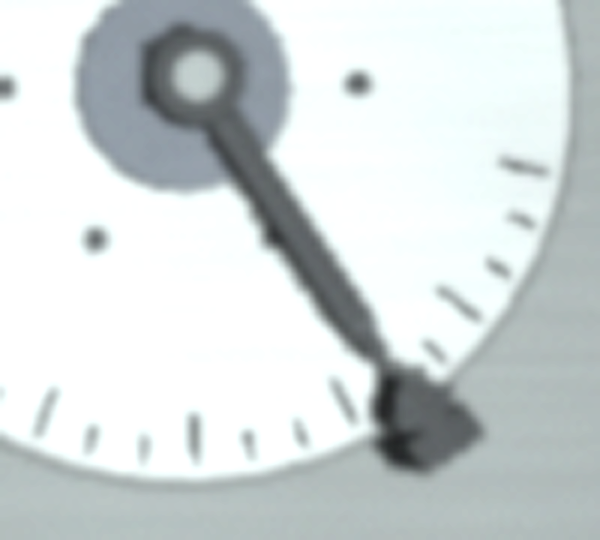

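View pics/t9.png

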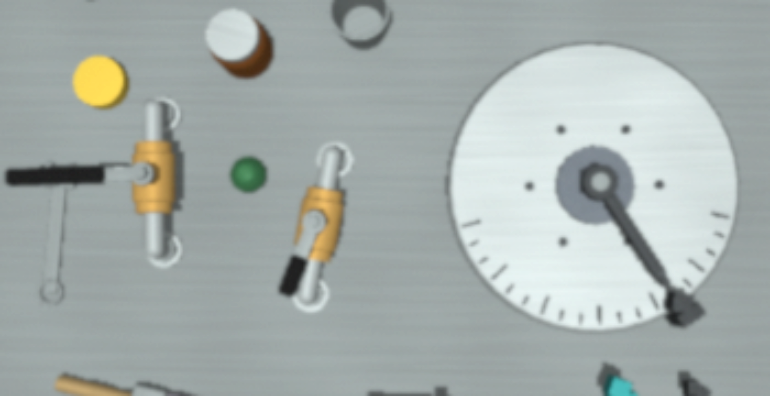

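View pics/s9.png

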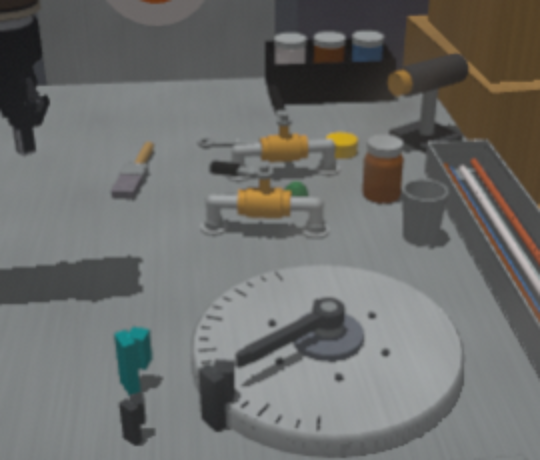

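```bash
python3 -c "
from workcell import *
s=observe();print(s['t'],s['qd'],s['ft_force'])
print(hand_in())"
```

```text
13.8333 [ 0.00959126  0.04569536  0.02086073 -0.04287535  0.00917513 -0.01050713
  0.01054237] [ 0.37428246  0.20888696 -0.01738941]
the job is handed in; nothing more can be done
None
```

I pushed the main lever clockwise to its shut stop, then pushed the damper arm round to the index. I raised the hand clear and handed the job in at 13.8 s. No verdict was reported.

- **Main lever:** at the end of the push the wrist force rose to about 24 N with no further motion. The last top picture shows the lever square across its pipe.
- **Damper arm:** the index is the larger dark wedge on the rim, measured at about 0.61 rad. The arm rests at about 0.58 rad in the last top picture, which puts its tip about 7 to 9 mm from the index point against the 13.5 mm limit. The estimates disagreed slightly: 0.605 rad from finger contact, and 0.605 to 0.627 rad for the index itself.
- **Everything else:** by eye in the last pictures, the arm looks seated, and the pilot lever and the bystanders in view are where they were. The hand touches nothing, and the wrist force was about zero.

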